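# Put the entry console back in order

### The arm

A 6-joint arm with a two-finger parallel gripper is mounted at the origin on the work surface. World frame = base frame: x ahead of the robot, y to its left, z up, the work surface at z = 0. Lengths are in m, angles in rad, forces in N, time in s.
With the tool pointing down it reaches from about 0.425 to 0.95 m from the base axis. Payload 14.7 kg.
Tool frame: the origin (TCP) lies midway between the tips of the shut fingers; the grasp point (between the pads) lies 19 mm behind it; z points along the fingers, y is the line along which they close (so a half turn about z gives the same grasp; the last joint's range is limited). The gripper opens to 85 mm and grips with 20 to 120 N. Pads are 22 mm wide; open, the fingers measure 114 mm over their backs; the gripper's body (76 mm by 85 mm) begins 54 mm behind the grasp point. The pads swing forward as they close: fully open they stand 13 mm farther back than shut.
Start: joints at [1.302, 0.48, 1.596, -0, 1.065, -0.047], TCP at [0.143, 0.634, 0.231] pointing down, gripper open.
Joint ranges: [-2.75, 2.75], [-0.82, 2.05], [0.23, 2.67], [-1.56, 4.7], [0.09, 2.69], [-2.92, 2.92]. Speed limits (rad/s): [1.89, 1.89, 2.39, 3.01, 3.01, 3.01].

### API

Orientations are given as a unit quaternion [x, y, z, w].
In Python, from workcell import bot gives the robot as it stands.
- The arm moves only by the tool move_arm, never from a script. Its argument "plan" is a list of rows, each an object with "slide": the shift along the tool's x, y, z in mm, a list of three; "rotation": the turn, a rotation vector about the tool's x, y, z in rad, a list of three. In form: [{"slide": [x, y, z], "rotation": [wx, wy, wz]}, ...]. A call has 1 to 10 rows; each row is the pose to reach, as a shift and turn from the pose commanded when the call began, along the tool's axes at that moment; what a row does not reach only later rows make up. A row lasts 1/8 s, in which the tool goes at most 62.5 mm and 10.7 degrees, less where a joint would pass 70% of its speed; a pose out of reach is approached as far as the arm can. A call with a gripper value outside its range is refused whole. "grip" is the opening, from 0 (shut) to 1 (fully open), set as the call begins (left out, the last holds). The fingers move at their own pace and stop on an object; "force" is the grip in N (left out, the last holds). Time passes only in rows, so rows that repeat a pose let the fingers close. It gives the time, the measured TCP pose, the force, the opening and the grip force at its end, in the units of the state.
- bot.get_state(): the state, without advancing time (a new reading comes with each control period).
- bot.snapshot(name): name is "side" or "top"; returns a dict with "frame" (480x640x3 uint8, red, green, blue), "mtx" (3x3 intrinsics, pixels), "position" and "orientation" of the camera in the world. Camera axes: x right, y down, z forward; pixel columns grow to the right and rows downward; lengths in m; the calibration is good to about 2 mm. A picture is of the moment at which its call begins. There is no depth.
- bot.finish_job(): hands the job in; it is judged then, once.
Trained networks look in a picture, given as the dict that the camera call returned (one of the last four; its "shot" number tells which), for a name from the list of things; names that differ only in an ending like _2 or _b are one class to them, and where a whole thing is asked for, a point or a joint stands for the part that bears it (a point fixed in the world has none). Each returns a list of dicts, best first, with "confidence" (0 to 1); they miss things now and then, are a little off and sometimes report something else, mostly with a low value. They report only what shows in the picture. A call takes as long as a camera call.
- bot.regions_of(picture, thing): "pixels" (480x640 bool, what is visible of it) and "rect" ([left, top, right, bottom] in pixels, round what is visible of it).
- bot.place_of(picture, thing): "point" ([column, row] in pixels: a listed point, or the origin of a listed thing).
The state is a dict: "time_s": time; "joint_positions": joint angles; "joint_vel": joint speeds; "tau": joint torques, N m; "tcp_pos": TCP position; "ee_rot": TCP orientation; "contact_force": force on the tool from outside, world axes, zero at the start; "torque": the same for the moment, N m; "opening": opening from 0.0 (shut) to 1.0 (fully open); "finger_force": force on a finger pad.
Only numpy, scipy, OpenCV 4.12 (cv2) and the standard library are available. Lean on these libraries where they do the work, as an engineer would, in place of code of your own. Each camera call takes 0.05 s, during which the arm holds its last target. There are 200 camera calls.

### The job

Put each thing on the console back in its own place: the evil-eye bell upright in the middle of the pad with the blue ring, the bead loop flat in the middle of the plain black dish, and the umbrella clip and the orange remote flat and the same side up, centred in the matching grey and orange outlines and lying lengthwise along them (either way round). Leave the amber bottle and the candle pot standing where they are, and let go of everything.

Things in the scene. Friction and masses are not known exactly. Their poses are not given: they have to be found in the camera images.
- bell: Loose ceramic evil-eye bell, standing upright, 130 g, 58 high: a solid dome 57 across at the foot and 38 high, from above an eye of blue, white and pale-blue rings, with a black upright cylindrical grip knob 18 across on top, from 38 to 58 above the underside. Take it by the knob. Origin at the centre of its underside, z up. Sizes in mm.
- bead_loop: Loose sandalwood-look bead loop, brown resin moulded in one rigid ring, lying flat, 50 g: 68 outer diameter, 40 clear inside, 14 high; it can be gripped across its outside or across one side of the ring (14). Origin at the centre of the ring at its underside, z up. Sizes in mm.
- clip: Loose steel push-button umbrella clip lying flat, 90 g: a bar 84 long (x), 22 wide (y), 16 high, with a round black button on top towards -x (13 across, standing 2.5 proud) and two jaws at the +x end. Origin at the middle of its length and width, at its underside, z up. Sizes in mm.
- remote: Loose orange gate remote lying flat, 60 g: rounded box 64 long (x), 38 wide (y), 15 high, a black and a white button on top. Origin at the centre of its underside, z up. Sizes in mm.
- eye_pad: Fixed round black silicone pad, 84 across, 4 thick, flat, printed with a blue ring (outer diameter 68) and a small white and blue dot at its centre: the bell's place. Origin at the centre of its underside, z up. Sizes in mm.
- dish: Fixed round shallow black hard-silicone dish with no print, 120 outer diameter, 112 inside the rim, inner floor 3 above the table, rim 7 above the table: the bead loop's place. Origin at the centre of its underside, z up. Sizes in mm.
- clip_pad: Fixed long black silicone pad, 120 (x) by 50 (y), 4 thick, flat, printed with a steel-grey long rectangle 96 by 32: the umbrella clip's place. Origin at the centre of its underside, z up. Sizes in mm.
- remote_pad: Fixed black silicone pad, 96 (x) by 70 (y), 4 thick, flat, printed with an orange rectangle 78 by 52: the remote's place. Origin at the centre of its underside, z up. Sizes in mm.
- bottle: Bystander, loose: small amber scent bottle standing upright, 42 across, 52 high, neck 18 across. Origin at the centre of its underside, z up. Sizes in mm.
- candle: Bystander, loose: white ceramic candle pot standing upright, 50 across, 42 high, cream wax on top. (Also on the console: a loose grey pebble (42 across, 15 high) lies about 0.56 m straight ahead of the robot, near y = 0.) Origin at the centre of its underside, z up. Sizes in mm.

How it is judged:
By the outcome, as a careful person would: the job done as asked, in the order asked, and still so for the second after the job is handed in, with the robot touching nothing.
It also fails if it takes over 109 s, if anything falls off the work surface, if the arm or the gripper's body presses on something with over 40 N, if the wrist force passes 120 N, or if a joint passes its speed limit or range.

## Working session

There is one attempt and no reset: what is moved stays moved. The work goes in short steps, Python scripts to look and compute and a tool call to move; the robot and the scene stay as the last step left them, time stands still between calls to the robot, and variables do not carry over. Pictures are saved under pics/ and viewed, at most 14 in all, crops included, and the job is handed in when it is done.

Besides the shell and the picture viewer there is one more tool, called as name(argument=value, ...), one argument or row to a line, values as JSON. move_arm: Moves the arm, as the interface text tells. Its arguments: {"type":"object","properties":{"plan":{"type":"array","items":{"type":"object","properties":{"slide":{"type":"array","items":{"type":"number"}},"rotation":{"type":"array","items":{"type":"number"}}}}},"grip":{"type":"number"},"force":{"type":"number"}},"required":["plan"]}

```bash
mkdir -p pics; cat > h.py <<'E'
import numpy as np, cv2
from scipy.spatial.transform import Rotation as R
from workcell import bot
def ray(p,uv):
    d=np.linalg.solve(np.array(p["mtx"]),[uv[0],uv[1],1.]); return R.from_quat(p["orientation"]).apply(d)
def at(p,uv,z):
    d=ray(p,uv); c=np.array(p["position"]); return c+d*(z-c[2])/d[2]
def flat(p,z,x0,x1,y0,y1,s=1000):
    # rectified view at height z: image right=-y, down=-x
    pass
def save(p,n): cv2.imwrite("pics/"+n,cv2.cvtColor(p["frame"],cv2.COLOR_RGB2BGR))
E
python3 - <<'E'
from h import *
for n in("top","side"):
    p=bot.snapshot(n); save(p,n+"0.png"); print(n,p["position"],p["orientation"],p["mtx"])
    for t in "bell bead_loop clip remote eye_pad dish clip_pad remote_pad bottle candle".split():
        r=bot.place_of(p,t); g=bot.regions_of(p,t)
        for q in r[:2]: print(t,round(q["confidence"],2),np.round(q["point"]),at(p,q["point"],0).round(3)[:2])
        for q in g[:2]:
            m=q["pixels"]; ys,xs=np.nonzero(m)
            if len(xs)>5:
                w=np.array([at(p,(x,y),0.01)[:2] for x,y in zip(xs,ys)]); c,s,a=cv2.minAreaRect((w*1000).astype(np.float32)); print("   ",round(q["confidence"],2),np.round(q["rect"]),np.round(c),np.round(s),round(a,1))
print(bot.get_state())
E
```

```text
top [ 0.32890292 -0.01735886  1.0068348 ] [-0.70122239  0.70629829 -0.05928278  0.07691189] [[457.75406861   0.         321.0476311 ]
 [  0.         457.75406861 236.54081415]
 [  0.           0.           1.        ]]
bell 0.84 [279. 255.] [0.484 0.101]
    0.65 [271. 246. 295. 268.] [479.  96.] [53. 53.] 89.5
bead_loop 0.57 [396. 188.] [ 0.637 -0.164]
    0.67 [382. 174. 412. 201.] [ 635. -164.] [64. 62.] 26.7
    0.58 [136. 208. 188. 260.] [537. 369.] [119. 118.] 46.5
clip 0.71 [499. 228.] [ 0.541 -0.39 ]
    0.77 [484. 216. 521. 242.] [ 541. -390.] [24. 89.] 26.0
    0.7 [358. 243. 392. 267.] [ 480. -109.] [38. 64.] 27.4
    0.15 [434. 268. 480. 316.] [ 400. -289.] [72. 98.] 61.0
eye_pad 0.65 [254. 188.] [0.64  0.161]
    0.97 [236. 174. 275. 208.] [634. 156.] [85. 83.] 89.2
    0.15 [383. 171. 411. 202.] [ 636. -164.] [65. 66.] 88.3
dish 0.71 [497. 230.] [ 0.538 -0.385]
    0.96 [133. 208. 188. 259.] [537. 368.] [122. 117.] 89.3
clip_pad 0.76 [194. 306.] [0.373 0.287]
clip_pad 0.21 [220. 239.] [0.523 0.235]
    0.94 [172. 278. 220. 336.] [370. 278.] [ 51. 118.] 63.2
remote_pad 0
[... 1688 characters left out ...]
9
{'time_s': 2.1, 'joint_positions': array([ 1.30243546e+00,  4.80172205e-01,  1.59630954e+00, -1.06016872e-05,
        1.06509268e+00, -4.65775759e-02]), 'joint_vel': array([-0.00093416, -0.00096325,  0.00043994, -0.00111302,  0.00038061,
       -0.00012064]), 'tau': array([-9.23430453e-04, -9.50475097e+01, -4.30646002e+01, -1.44643764e-04,
        9.23810148e-04, -7.17399985e-06]), 'tcp_pos': array([0.14294709, 0.63407982, 0.23131104]), 'ee_rot': array([1.10661963e-01, 9.93858103e-01, 8.27469738e-06, 6.00936448e-06]), 'contact_force': array([ 0.18303632, -0.47628108, -0.30065956]), 'torque': array([ 0.02283524, -0.02769214,  0.01351681]), 'finger_force': 0.0, 'opening': 1.0068007604858926}
```

```bash
python3 - <<'E'
import cv2
a=cv2.imread("pics/top0.png")[150:340,120:530]
cv2.imwrite("pics/a.png",cv2.resize(a,(800,371),interpolation=cv2.INTER_CUBIC))
E
```

```text
(no output)
```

View pics/a.png

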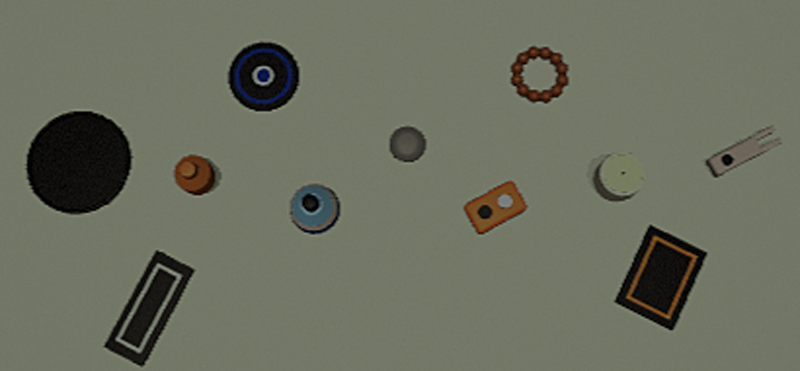

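View pics/side0.png

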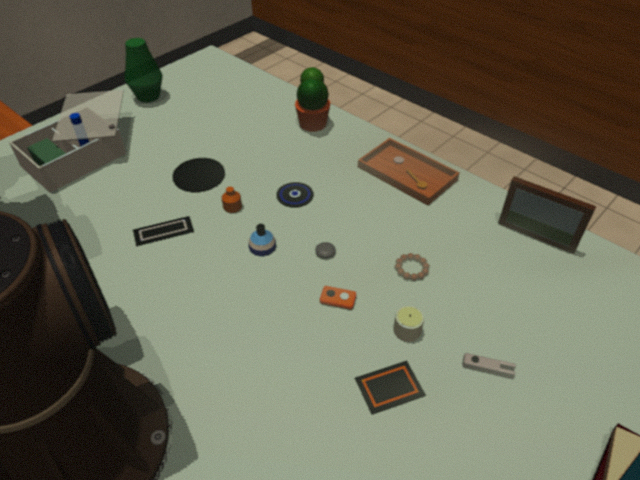

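```bash
cat >> h.py <<'E'
def nav(x,y,z,yang=None):
    s=bot.get_state(); r=R.from_quat(s["ee_rot"]); M=r.as_matrix()
    if yang is None: yang=np.degrees(np.arctan2(M[1,1],M[0,1]))
    a=np.radians(yang); best=None
    for k in(0,np.pi):
        yt=np.array([np.cos(a+k),np.sin(a+k),0]); zt=np.array([0,0,-1.]); xt=np.cross(yt,zt)
        rv=(r.inv()*R.from_matrix(np.c_[xt,yt,zt])).as_rotvec()
        if best is None or np.linalg.norm(rv)<np.linalg.norm(best): best=rv
    d=r.inv().apply(np.array([x,y,z])-s["tcp_pos"])*1000
    print("slide",d.round(1),"rot",best.round(3),"t",s["time_s"],"tcp",s["tcp_pos"].round(4),"j6",s["joint_positions"][5].round(2))
def est(p,t,z,n=1):
    "mask of thing -> (centre, size, long-axis deg) of its min rectangle at height z"
    for q in bot.regions_of(p,t)[:n]:
        ys,xs=np.nonzero(q["pixels"])
        w=np.array([at(p,(x,y),z)[:2] for x,y in zip(xs,ys)])*1000
        c,s,a=cv2.minAreaRect(w.astype(np.float32)); a=a+90 if s[1]>s[0] else a
        print(t,round(q["confidence"],2),"rect",np.round(c,1),np.round(s),round((a+90)%180-90,1),"mean",w.mean(0).round(1))
E
python3 - <<'E'
from h import *
for n in("top","side"):
    p=bot.snapshot(n); print(n)
    for t,z in dict(bell=.01,bead_loop=.007,clip=.008,remote=.008,eye_pad=.004,dish=.006,clip_pad=.004,remote_pad=.004).items(): est(p,t,z)
    # knob: dark pixels within bell mask (top of knob at z=.058)
    for q in bot.regions_of(p,"bell")[:1]:
        l,t,r,b=[int(v) for v in q["rect"]]; f=p["frame"].max(2)
        ys,xs=np.nonzero((f<45)&q["pixels"]&(np.arange(480)[:,None]<(t+b)/2+2)); print("knob",len(xs),at(p,(xs.mean(),ys.mean()),.05))
nav(.482,.098,.13); nav(.482,.098,.042)
E
```

```text
top
bell 0.66 rect [481.   95.8] [58. 53.] 0.4 mean [480.3  95.4]
bead_loop 0.77 rect [ 636.  -164.2] [61. 59.] 89.2 mean [ 635.5 -162.5]
clip 0.6 rect [ 540.6 -389.5] [24. 85.] -64.0 mean [ 540.2 -388.8]
remote 0.96 rect [ 479.7 -108.6] [40. 66.] -60.8 mean [ 479.5 -108.7]
eye_pad 0.8 rect [638.7 157.8] [83. 83.] -0.7 mean [637.9 157.1]
clip_pad 0.93 rect [370.5 280.8] [ 54. 121.] -26.9 mean [369.9 280.5]
remote_pad 0.34 rect [479.7  96.5] [54. 54.] -0.5 mean [480.7  96.4]
knob 60 [0.48147479 0.09344027 0.05      ]
side
bell 0.84 rect [488.2 102.6] [90. 51.] 47.6 mean [483.   98.8]
bead_loop 0.58 rect [ 635.5 -162.9] [70. 65.] 55.5 mean [ 634.1 -163.6]
clip 0.66 rect [ 542.  -390.6] [33. 88.] -61.8 mean [ 542.1 -390.9]
remote 0.9 rect [ 480.1 -107.6] [43. 63.] -63.9 mean [ 480.  -107.5]
eye_pad 0.91 rect [635.5 157.6] [78. 80.] -47.4 mean [635.7 156.8]
clip_pad 0.73 rect [368.9 278.4] [ 53. 119.] -26.8 mean [368.7 278.2]
remote_pad 0.57 rect [ 400.1 -291.1] [70. 96.] -26.9 mean [ 399.2 -291.5]
knob 58 [0.47837676 0.0932181  0.05      ]
slide [-448.7 -448.4  101.3] rot [-0. -0. -0.] t 3.1 tcp [0.143  0.6341 0.2313] j6 -0.05
slide [-448.7 -448.4  189.3] rot [-0. -0. -0.] t 3.1 tcp [0.143  0.6341 0.2313] j6 -0.05
```

move_arm(
  plan=[
    {"slide": [-448,-452,80],"rotation": [0,0,0]},
    {"slide": [-448,-452,80],"rotation": [0,0,0]},
    {"slide": [-448,-452,80],"rotation": [0,0,0]},
    {"slide": [-448,-452,80],"rotation": [0,0,0]},
    {"slide": [-448,-452,80],"rotation": [0,0,0]},
    {"slide": [-448,-452,80],"rotation": [0,0,0]},
    {"slide": [-448,-452,80],"rotation": [0,0,0]},
    {"slide": [-448,-452,80],"rotation": [0,0,0]},
    {"slide": [-448,-452,80],"rotation": [0,0,0]},
    {"slide": [-448,-452,80],"rotation": [0,0,0]},
  ],
  grip=0.7,
)

```text
time_s: 4.35
tcp_pos: [0.473, 0.1065, 0.1534]
ee_rot: [0.111, 0.994, 0.0, 0.0]
contact_force: [1.6, 1.8, 0.6]
opening: 0.701
finger_force: 0.0
```

```bash
python3 - <<'E'
from h import *
nav(.480,.0945,.042)
E
```

```text
slide [ -9.3 -10.2 111.4] rot [ 0.     0.001 -0.   ] t 4.35 tcp [0.473  0.1065 0.1534] j6 -1.19
```

move_arm(
  plan=[
    {"slide": [-9,-10,60],"rotation": [0,0,0]},
    {"slide": [-9,-10,60],"rotation": [0,0,0]},
    {"slide": [-9,-10,60],"rotation": [0,0,0]},
    {"slide": [-9,-10,60],"rotation": [0,0,0]},
  ],
)

```text
time_s: 4.85
tcp_pos: [0.4793, 0.0977, 0.0952]
ee_rot: [0.11, 0.994, 0.0, 0.001]
contact_force: [0.4, 0.4, 0.1]
opening: 0.698
finger_force: 0.0
```

```bash
python3 - <<'E'
from h import *
nav(.480,.0945,.042)
for n in("top","side"):
    p=bot.snapshot(n); a=p["frame"][200:300,200:360] if n=="top" else p["frame"][180:280,180:340]
    save(dict(frame=cv2.resize(a,None,fx=4,fy=4,interpolation=cv2.INTER_CUBIC)),n+"1.png")
import cv2
cv2.imwrite("pics/b.png",np.vstack([cv2.imread("pics/top1.png")[:300],cv2.imread("pics/side1.png")[:300]]))
E
```

```text
slide [-1.2 -3.  53.2] rot [ 0.001  0.003 -0.   ] t 4.85 tcp [0.4793 0.0977 0.0952] j6 -1.21
```

View pics/b.png

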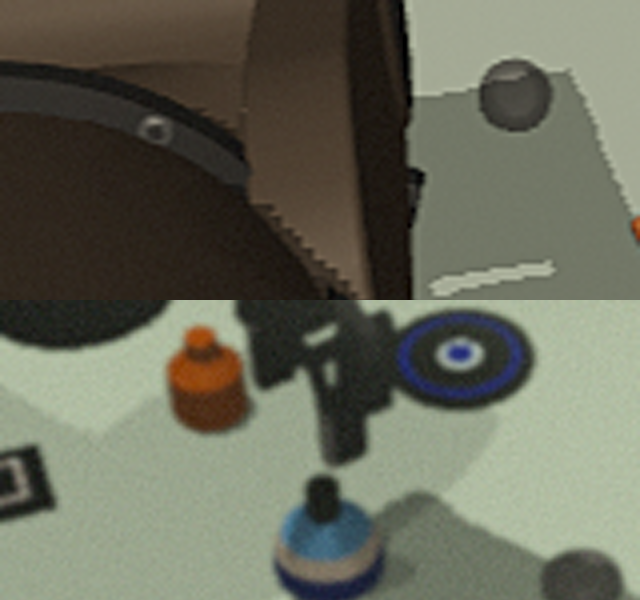

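move_arm(
  plan=[
    {"slide": [-1,-2,53],"rotation": [0,0,0]},
    {"slide": [-1,-2,53],"rotation": [0,0,0]},
    {"slide": [-1,-2,53],"rotation": [0,0,0]},
    {"slide": [-1,-2,53],"rotation": [0,0,0]},
  ],
)

```text
time_s: 5.45
tcp_pos: [0.4801, 0.0948, 0.0421]
ee_rot: [0.111, 0.994, 0.0, 0.001]
contact_force: [0.2, 0.1, 0.6]
opening: 0.698
finger_force: 0.0
```

move_arm(
  plan=[
    {"slide": [0,0,0],"rotation": [0,0,0]},
    {"slide": [0,0,0],"rotation": [0,0,0]},
    {"slide": [0,0,0],"rotation": [0,0,0]},
    {"slide": [0,0,0],"rotation": [0,0,0]},
    {"slide": [0,0,0],"rotation": [0,0,0]},
    {"slide": [0,0,0],"rotation": [0,0,0]},
  ],
  grip=0,
  force=40,
)

```text
time_s: 6.2
tcp_pos: [0.4794, 0.0946, 0.0406]
ee_rot: [0.111, 0.994, 0.0, 0.0]
contact_force: [0.4, 1.0, 7.1]
opening: 0.189
finger_force: 39.6
```

```bash
python3 - <<'E'
from h import *
nav(.637,.1573,.046)
E
```

```text
slide [-140.    95.8   -5.3] rot [ 0.     0.001 -0.   ] t 6.2 tcp [0.4794 0.0946 0.0406] j6 -1.22
```

move_arm(
  plan=[
    {"slide": [0,0,-40],"rotation": [0,0,0]},
    {"slide": [-35,24,-40],"rotation": [0,0,0]},
    {"slide": [-70,48,-40],"rotation": [0,0,0]},
    {"slide": [-105,72,-40],"rotation": [0,0,0]},
    {"slide": [-140,96,-40],"rotation": [0,0,0]},
    {"slide": [-140,96,-40],"rotation": [0,0,0]},
    {"slide": [-140,96,-40],"rotation": [0,0,0]},
    {"slide": [-140,96,-40],"rotation": [0,0,0]},
  ],
)

```text
time_s: 7.2
tcp_pos: [0.6356, 0.1569, 0.0801]
ee_rot: [0.111, 0.994, -0.0, -0.001]
contact_force: [-0.9, -0.6, -1.7]
opening: 0.191
finger_force: 39.6
```

```bash
python3 - <<'E'
from h import *
nav(.637,.1573,.047)
p=bot.snapshot("side"); save(dict(frame=cv2.resize(p["frame"][130:260,220:380],None,fx=4,fy=4,interpolation=cv2.INTER_CUBIC)),"c.png")
est(p,"bell",.05)
q=bot.place_of(p,"bell"); print([ (w["confidence"],w["point"],at(p,w["point"],.042)) for w in q[:2]])
E
```

```text
slide [-1.3  0.7 33.1] rot [-0.001 -0.001 -0.   ] t 7.2 tcp [0.6356 0.1569 0.0801] j6 -1.15
bell 0.7 rect [595. 115.] [75. 76.] -43.9 mean [594.1 114.5]
[(0.98, [292.5, 180.4], array([0.63563686, 0.16050109, 0.042     ]))]
```

View pics/c.png

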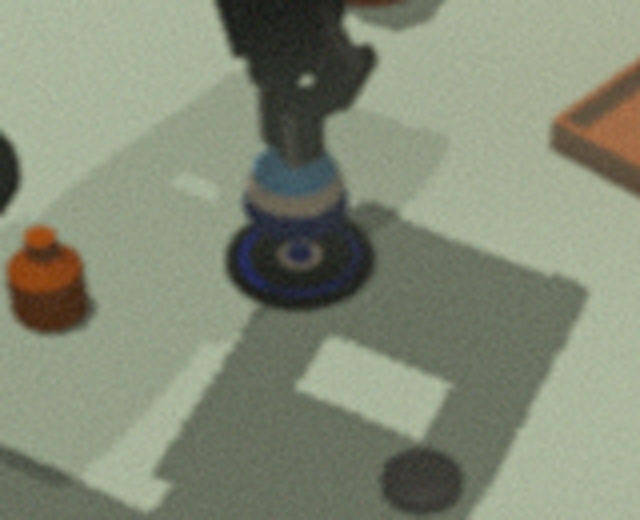

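move_arm(
  plan=[
    {"slide": [-1,0,15],"rotation": [0,0,0]},
    {"slide": [-1,0,28],"rotation": [0,0,0]},
    {"slide": [-1,0,33],"rotation": [0,0,0]},
    {"slide": [-1,0,35],"rotation": [0,0,0]},
    {"slide": [-1,0,35],"rotation": [0,0,0]},
  ],
)

```text
time_s: 7.98
tcp_pos: [0.6378, 0.1572, 0.0454]
ee_rot: [0.111, 0.994, 0.0, 0.0]
contact_force: [0.4, -0.4, -1.1]
opening: 0.191
finger_force: 39.6
```

```bash
python3 - <<'E'
from h import *
nav(.637,.1573,.047)
p=bot.snapshot("side"); save(dict(frame=cv2.resize(p["frame"][160:220,260:340],None,fx=6,fy=6,interpolation=cv2.INTER_CUBIC)),"d.png")
E
```

```text
slide [ 0.8 -0.  -1.6] rot [ 0.  0. -0.] t 7.975 tcp [0.6378 0.1572 0.0454] j6 -1.15
```

View pics/d.png

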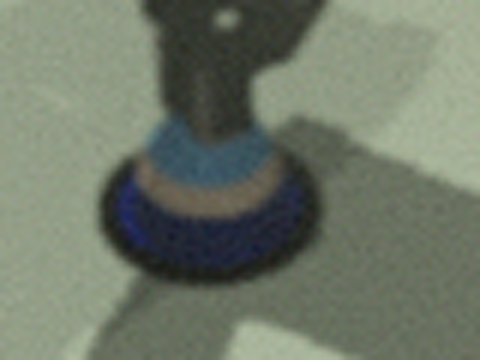

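move_arm(
  plan=[
    {"slide": [0,0,0],"rotation": [0,0,0]},
    {"slide": [0,0,0],"rotation": [0,0,0]},
    {"slide": [0,0,0],"rotation": [0,0,0]},
    {"slide": [0,0,-30],"rotation": [0,0,0]},
    {"slide": [0,0,-60],"rotation": [0,0,0]},
    {"slide": [-13,-60,-60],"rotation": [0,0,0]},
    {"slide": [-26,-120,-60],"rotation": [0,0,0]},
    {"slide": [-39,-180,-60],"rotation": [0,0,0]},
    {"slide": [-52,-240,-60],"rotation": [0,0,0]},
    {"slide": [-65,-300,-60],"rotation": [0,0,0]},
  ],
  grip=0.5,
)

```text
time_s: 9.28
tcp_pos: [0.635, -0.1519, 0.1056]
ee_rot: [0.111, 0.994, -0.0, 0.0]
contact_force: [0.9, 1.0, -0.4]
opening: 0.501
finger_force: 0.0
```

```bash
python3 - <<'E'
from h import *
p=bot.snapshot("top"); q=bot.snapshot("side")
for t,z in dict(bell=.014,eye_pad=.004,dish=.006).items(): est(p,t,z); est(q,t,z)
nav(.6355,-.1635,-.002)
E
```

```text
bell 0.97 rect [648.7 169.8] [104.  53.] 43.6 mean [641.9 163.4]
eye_pad 0.57 rect [627.1 150.1] [69. 78.] -44.3 mean [621.4 146.8]
dish 0.9 rect [534.  367.6] [124. 119.] 42.5 mean [534.3 367.4]
slide [ -3.6 -14.5 107.4] rot [ 0. -0.  0.] t 9.675 tcp [ 0.6352 -0.1485  0.1054] j6 -1.63
```

move_arm(
  plan=[
    {"slide": [-4,-14,40],"rotation": [0,0,0]},
    {"slide": [-4,-14,70],"rotation": [0,0,0]},
    {"slide": [-4,-14,70],"rotation": [0,0,0]},
    {"slide": [-4,-14,70],"rotation": [0,0,0]},
    {"slide": [-4,-14,70],"rotation": [0,0,0]},
  ],
  grip=1.0,
)

```text
time_s: 10.3
tcp_pos: [0.6369, -0.1642, 0.0369]
ee_rot: [0.11, 0.994, -0.0, 0.001]
contact_force: [0.2, -0.2, -0.1]
opening: 1.0
finger_force: 0.0
```

```bash
python3 - <<'E'
from h import *
nav(.6355,-.1635,-.002)
p=bot.snapshot("side"); save(dict(frame=cv2.resize(p["frame"][210:310,330:490],None,fx=5,fy=5,interpolation=cv2.INTER_CUBIC)),"e.png")
s=bot.get_state(); y=R.from_quat(s["ee_rot"]).as_matrix()[:,1]
E
```

```text
slide [ 1.6  0.4 38.9] rot [-0.     0.002  0.   ] t 10.3 tcp [ 0.6369 -0.1642  0.0369] j6 -1.65
```

View pics/e.png

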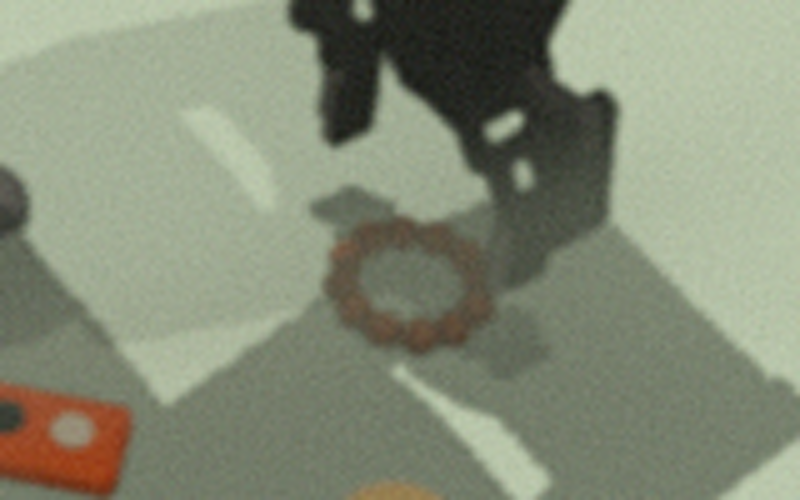

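move_arm(
  plan=[
    {"slide": [2,0,20],"rotation": [0,0,0]},
    {"slide": [2,0,30],"rotation": [0,0,0]},
    {"slide": [2,0,33],"rotation": [0,0,0]},
    {"slide": [2,0,33],"rotation": [0,0,0]},
  ],
)

```text
time_s: 10.85
tcp_pos: [0.6339, -0.1639, 0.002]
ee_rot: [0.111, 0.994, 0.0, -0.0]
contact_force: [-0.4, -0.1, 0.0]
opening: 1.003
finger_force: 0.0
```

```bash
python3 - <<'E'
from h import *
nav(.6355,-.1635,-.002)
p=bot.snapshot("side"); save(dict(frame=cv2.resize(p["frame"][220:300,360:460],None,fx=6,fy=6,interpolation=cv2.INTER_CUBIC)),"f.png")
E
```

```text
slide [-1.5  0.8  4. ] rot [ 0.    -0.001  0.   ] t 10.85 tcp [ 0.6339 -0.1639  0.002 ] j6 -1.65
```

View pics/f.png

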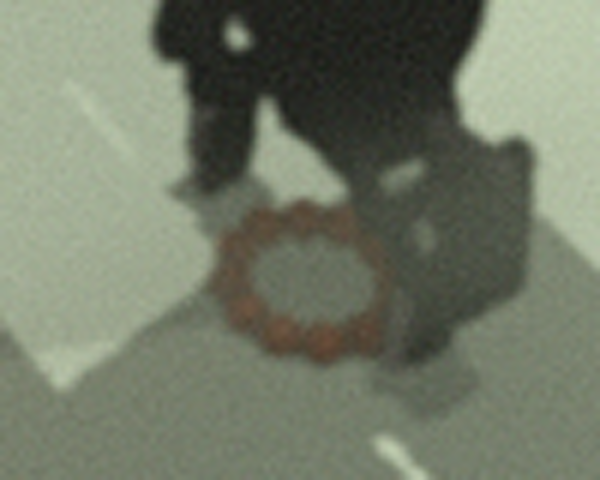

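move_arm(
  plan=[
    {"slide": [-1,0,4],"rotation": [0,0,0]},
    {"slide": [-1,0,4],"rotation": [0,0,0]},
    {"slide": [-1,0,4],"rotation": [0,0,0]},
    {"slide": [-1,0,4],"rotation": [0,0,0]},
    {"slide": [-1,0,4],"rotation": [0,0,0]},
  ],
  grip=0.5,
  force=30,
)

```text
time_s: 11.52
tcp_pos: [0.6355, -0.1643, -0.0013]
ee_rot: [0.111, 0.994, -0.0, 0.001]
contact_force: [1.4, -0.1, 5.8]
opening: 0.784
finger_force: 33.2
```

```bash
python3 - <<'E'
from h import *
print(bot.get_state()["opening"],bot.get_state()["finger_force"]); nav(.5355,.368,.08); nav(.5355,.368,.002)
E
```

```text
0.7844151969871811 33.19874001201242
slide [214.6 497.3 -81.5] rot [-0.     0.001  0.   ] t 11.525 tcp [ 0.6355 -0.1643 -0.0013] j6 -1.65
slide [214.6 497.3  -3.5] rot [-0.     0.001  0.   ] t 11.525 tcp [ 0.6355 -0.1643 -0.0013] j6 -1.65
```

move_arm(
  plan=[
    {"slide": [0,0,-50],"rotation": [0,0,0]},
    {"slide": [0,0,-110],"rotation": [0,0,0]},
    {"slide": [20,47,-120],"rotation": [0,0,0]},
    {"slide": [41,95,-120],"rotation": [0,0,0]},
    {"slide": [63,146,-120],"rotation": [0,0,0]},
    {"slide": [85,197,-120],"rotation": [0,0,0]},
    {"slide": [107,248,-120],"rotation": [0,0,0]},
    {"slide": [129,299,-120],"rotation": [0,0,0]},
    {"slide": [151,350,-120],"rotation": [0,0,0]},
    {"slide": [170,394,-120],"rotation": [0,0,0]},
  ],
)

```text
time_s: 12.78
tcp_pos: [0.555, 0.2595, 0.1182]
ee_rot: [0.11, 0.994, -0.0, -0.0]
contact_force: [0.4, 0.4, -0.1]
opening: 0.783
finger_force: 34.8
```

```bash
python3 - <<'E'
from h import *
print(bot.get_state()["opening"],bot.get_state()["finger_force"]); nav(.5355,.368,.05)
E
```

```text
0.7834352838833331 34.77857203222811
slide [ 42.8 101.5  68.2] rot [-0. -0. -0.] t 12.775 tcp [0.555  0.2595 0.1182] j6 -0.96
```

move_arm(
  plan=[
    {"slide": [22,50,0],"rotation": [0,0,0]},
    {"slide": [42,100,0],"rotation": [0,0,0]},
    {"slide": [43,101,40],"rotation": [0,0,0]},
    {"slide": [43,101,85],"rotation": [0,0,0]},
    {"slide": [43,101,85],"rotation": [0,0,0]},
    {"slide": [43,101,85],"rotation": [0,0,0]},
  ],
)

```text
time_s: 13.52
tcp_pos: [0.5367, 0.3657, 0.0345]
ee_rot: [0.111, 0.994, 0.0, 0.0]
contact_force: [0.4, 0.0, -0.1]
opening: 0.785
finger_force: 34.8
```

```bash
python3 - <<'E'
from h import *
nav(.5355,.368,.002)
p=bot.snapshot("side"); save(dict(frame=cv2.resize(p["frame"][125:205,150:270],None,fx=6,fy=6,interpolation=cv2.INTER_CUBIC)),"g.png")
E
```

```text
slide [ 1.7  1.9 32.5] rot [ 0.001  0.001 -0.   ] t 13.525 tcp [0.5367 0.3657 0.0345] j6 -0.8
```

View pics/g.png

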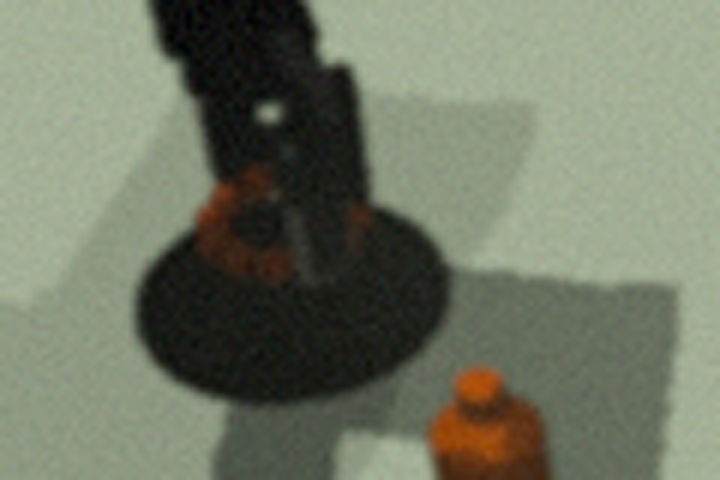

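move_arm(
  plan=[
    {"slide": [1,2,15],"rotation": [0,0,0]},
    {"slide": [1,2,25],"rotation": [0,0,0]},
    {"slide": [1,2,32],"rotation": [0,0,0]},
    {"slide": [1,2,33],"rotation": [0,0,0]},
    {"slide": [1,2,33],"rotation": [0,0,0]},
  ],
)

```text
time_s: 14.2
tcp_pos: [0.5354, 0.3675, 0.0006]
ee_rot: [0.111, 0.994, -0.0, -0.0]
contact_force: [-2.1, -2.9, 11.6]
opening: 0.785
finger_force: 38.0
```

move_arm(
  plan=[
    {"slide": [0,0,0],"rotation": [0,0,0]},
    {"slide": [0,0,0],"rotation": [0,0,0]},
    {"slide": [0,0,0],"rotation": [0,0,0]},
    {"slide": [0,0,-20],"rotation": [0,0,0]},
    {"slide": [0,0,-70],"rotation": [0,0,0]},
    {"slide": [0,0,-120],"rotation": [0,0,0]},
    {"slide": [-22,-50,-120],"rotation": [0,0,0.1]},
    {"slide": [-43,-100,-120],"rotation": [0,0,0.2]},
    {"slide": [-64,-150,-120],"rotation": [0,0,0.3]},
    {"slide": [-85,-200,-120],"rotation": [0,0,0.4]},
  ],
  grip=0.9,
)

```text
time_s: 15.45
tcp_pos: [0.5749, 0.1524, 0.1219]
ee_rot: [0.307, 0.952, 0.0, 0.001]
contact_force: [0.7, -0.8, 0.1]
opening: 0.902
finger_force: 0.0
```

```bash
python3 - <<'E'
from h import *
p=bot.snapshot("side"); q=bot.snapshot("top")
for w in(p,q):
    for t,z in dict(bead_loop=.01,dish=.006,bottle=0.02,clip=.008).items(): est(w,t,z)
    for t in("bell","bead_loop","eye_pad"):
        for c in bot.place_of(w,t)[:1]: print(t,c["confidence"],at(w,c["point"],.004 if t!="eye_pad" else 0).round(4))
nav(.541,-.390,.11,26); nav(.541,-.390,.004,26)
E
```

```text
bead_loop 0.83 rect [534.9 368.4] [73. 64.] 57.6 mean [534.9 367.9]
dish 0.66 rect [ 521.3 -239. ] [79. 52.] 28.4 mean [ 521.1 -239.2]
bottle 0.78 rect [518.2 234. ] [83. 41.] 48.3 mean [516.2 230.6]
clip 0.72 rect [ 541.  -389.6] [31. 85.] -63.2 mean [ 541.4 -391. ]
bell 0.86 [0.6447 0.1625 0.004 ]
bead_loop 0.81 [0.5332 0.3605 0.004 ]
eye_pad 0.72 [0.6373 0.1468 0.    ]
clip 0.65 rect [ 541.9 -390. ] [23. 84.] -64.0 mean [ 540.4 -388.6]
bell 0.35 [0.6417 0.155  0.004 ]
eye_pad 0.66 [0.6302 0.1679 0.    ]
slide [-289.7 -461.9   10.3] rot [-0.    -0.     0.496] t 16.25 tcp [0.5744 0.1542 0.1203] j6 -0.74
slide [-289.7 -461.9  116.3] rot [-0.    -0.     0.496] t 16.25 tcp [0.5744 0.1542 0.1203] j6 -0.74
```

move_arm(
  plan=[
    {"slide": [-29,-46,0],"rotation": [0,0,0.1]},
    {"slide": [-58,-92,0],"rotation": [0,0,0.2]},
    {"slide": [-87,-139,0],"rotation": [0,0,0.3]},
    {"slide": [-116,-185,0],"rotation": [0,0,0.4]},
    {"slide": [-145,-231,0],"rotation": [0,0,0.496]},
    {"slide": [-174,-277,0],"rotation": [0,0,0.496]},
    {"slide": [-203,-323,0],"rotation": [0,0,0.496]},
    {"slide": [-232,-370,0],"rotation": [0,0,0.496]},
    {"slide": [-261,-416,0],"rotation": [0,0,0.496]},
    {"slide": [-290,-462,0],"rotation": [0,0,0.496]},
  ],
  grip=0.6,
)

```text
time_s: 17.5
tcp_pos: [0.5407, -0.3923, 0.1203]
ee_rot: [0.53, 0.848, 0.0, 0.0]
contact_force: [0.7, 0.9, 1.0]
opening: 0.606
finger_force: 0.0
```

```bash
python3 - <<'E'
from h import *
q=bot.snapshot("top");p=bot.snapshot("side")
for w in(p,q):
    for t,z in dict(bell=.01,bead_loop=.01,eye_pad=.004,dish=.006).items(): est(w,t,z)
save(dict(frame=cv2.resize(q["frame"][150:300,120:320],None,fx=4,fy=4,interpolation=cv2.INTER_CUBIC)),"h.png")
nav(.541,-.390,.004,26)
E
```

```text
bell 0.85 rect [650.7 172. ] [101.  53.] 43.6 mean [645.6 166.7]
bead_loop 0.74 rect [534.6 368.2] [72. 69.] 89.7 mean [533.7 367.8]
eye_pad 0.63 rect [629.4 151.6] [60. 79.] -41.2 mean [624.1 149.6]
dish 0.96 rect [535.3 368.5] [121. 119.] 69.3 mean [532.7 365.9]
bell 0.7 rect [639.1 158.2] [53. 54.] -0.7 mean [639.4 158.6]
bead_loop 0.67 rect [535.6 367.5] [67. 64.] 89.5 mean [535.6 366.9]
eye_pad 0.73 rect [638.2 161.7] [75. 84.] -17.0 mean [634.2 161.2]
dish 0.61 rect [538.8 368.5] [118. 118.] 27.3 mean [538.1 369.2]
slide [ -0.3  -0.6 116.5] rot [ 0. -0.  0.] t 18.0 tcp [ 0.5414 -0.3894  0.1205] j6 -1.12
```

View pics/h.png

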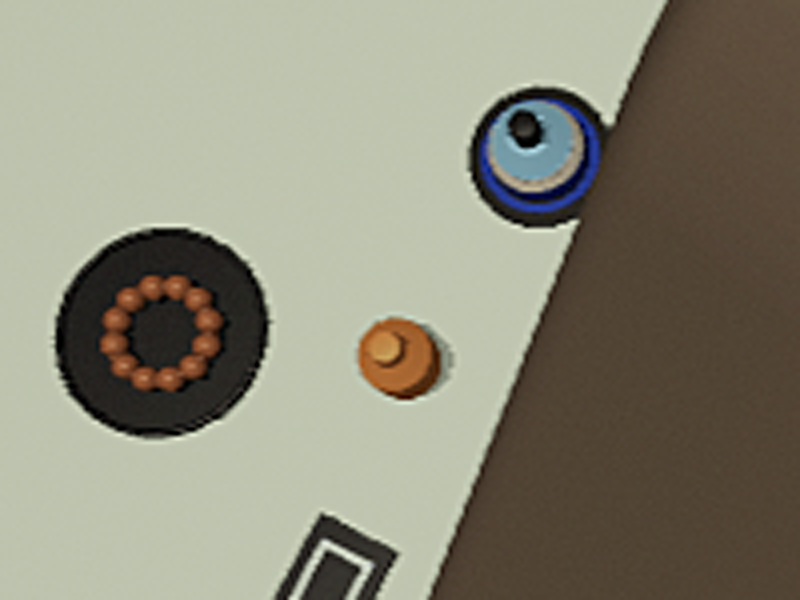

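move_arm(
  plan=[
    {"slide": [0,0,55],"rotation": [0,0,0]},
    {"slide": [0,0,95],"rotation": [0,0,0]},
    {"slide": [0,0,112],"rotation": [0,0,0]},
    {"slide": [0,0,116],"rotation": [0,0,0]},
    {"slide": [0,0,116],"rotation": [0,0,0]},
  ],
)

```text
time_s: 18.62
tcp_pos: [0.5418, -0.3909, 0.0055]
ee_rot: [0.53, 0.848, -0.0, 0.001]
contact_force: [-0.7, 0.3, -0.4]
opening: 0.6
finger_force: 0.0
```

move_arm(
  plan=[
    {"slide": [0,0,0],"rotation": [0,0,0]},
    {"slide": [0,0,0],"rotation": [0,0,0]},
    {"slide": [0,0,0],"rotation": [0,0,0]},
    {"slide": [0,0,0],"rotation": [0,0,0]},
    {"slide": [0,0,0],"rotation": [0,0,0]},
  ],
  grip=0,
  force=40,
)

```text
time_s: 19.25
tcp_pos: [0.5417, -0.391, 0.0058]
ee_rot: [0.53, 0.848, -0.0, 0.001]
contact_force: [-1.1, 1.0, 8.4]
opening: 0.239
finger_force: 39.5
```

```bash
python3 - <<'E'
from h import *
q=bot.snapshot("top");p=bot.snapshot("side")
for w in(p,q): est(w,"clip",.008); est(w,"remote",.008); est(w,"remote_pad",.004); est(w,"clip_pad",.004)
nav(.3695,.2795,.11,63); nav(.3695,.2795,.01,63)
E
```

```text
clip 0.89 rect [ 541.9 -389.8] [31. 84.] -62.9 mean [ 537.8 -383.2]
remote 0.84 rect [ 479.7 -107.6] [48. 65.] -59.9 mean [ 479.3 -108.1]
remote_pad 0.79 rect [ 400.7 -291.6] [70. 96.] -27.3 mean [ 399.9 -291.8]
clip_pad 0.57 rect [369.2 279.6] [ 55. 120.] -26.2 mean [368.5 279.2]
clip_pad 0.88 rect [370.5 279.7] [ 52. 120.] -26.6 mean [369.8 279.8]
slide [ 678.1  138.7 -105.2] rot [ 0.     0.002 -0.647] t 19.75 tcp [ 0.5417 -0.391   0.0058] j6 -1.12
slide [678.2 138.7  -5.2] rot [ 0.     0.002 -0.647] t 19.75 tcp [ 0.5417 -0.391   0.0058] j6 -1.12
```

move_arm(
  plan=[
    {"slide": [0,0,-50],"rotation": [0,0,0]},
    {"slide": [0,0,-105],"rotation": [0,0,0]},
    {"slide": [45,20,-110],"rotation": [0,0,-0.05]},
    {"slide": [96,43,-110],"rotation": [0,0,-0.1]},
    {"slide": [148,66,-110],"rotation": [0,0,-0.15]},
    {"slide": [200,90,-110],"rotation": [0,0,-0.2]},
    {"slide": [252,113,-110],"rotation": [0,0,-0.25]},
    {"slide": [305,137,-110],"rotation": [0,0,-0.3]},
    {"slide": [357,155,-110],"rotation": [0,0,-0.35]},
    {"slide": [411,155,-110],"rotation": [0,0,-0.4]},
  ],
)

```text
time_s: 21.0
tcp_pos: [0.5013, 0.0488, 0.1151]
ee_rot: [0.35, 0.937, 0.0, 0.001]
contact_force: [1.1, 0.9, 0.1]
opening: 0.244
finger_force: 40.1
```

```bash
python3 - <<'E'
from h import *
print(bot.get_state()["opening"]); nav(.3697,.2795,.05,63)
E
```

```text
0.2443245338544486
slide [250.8  87.6  64.8] rot [ 0.001  0.002 -0.245] t 21.0 tcp [0.5013 0.0488 0.1151] j6 -0.82
```

move_arm(
  plan=[
    {"slide": [50,18,0],"rotation": [0,0,-0.05]},
    {"slide": [100,35,0],"rotation": [0,0,-0.1]},
    {"slide": [150,53,0],"rotation": [0,0,-0.15]},
    {"slide": [200,70,0],"rotation": [0,0,-0.2]},
    {"slide": [250,88,20],"rotation": [0,0,-0.245]},
    {"slide": [251,88,65],"rotation": [0,0,-0.245]},
    {"slide": [251,88,75],"rotation": [0,0,-0.245]},
    {"slide": [251,88,75],"rotation": [0,0,-0.245]},
    {"slide": [251,88,75],"rotation": [0,0,-0.245]},
  ],
)

```text
time_s: 22.12
tcp_pos: [0.3704, 0.2782, 0.0405]
ee_rot: [0.235, 0.972, 0.001, 0.001]
contact_force: [0.0, 0.4, -0.8]
opening: 0.245
finger_force: 40.1
```

```bash
python3 - <<'E'
from h import *
print(bot.get_state()["opening"]); nav(.3697,.2795,.0105,63)
p=bot.snapshot("side"); save(dict(frame=cv2.resize(p["frame"][190:270,110:220],None,fx=6,fy=6,interpolation=cv2.INTER_CUBIC)),"i.png")
est(p,"clip",.042)
E
```

```text
0.24534802827990465
slide [ 1.3  0.8 30. ] rot [ 0.001  0.001 -0.003] t 22.125 tcp [0.3704 0.2782 0.0405] j6 -0.52
clip 0.62 rect [369.5 279.7] [35. 84.] -26.8 mean [368.1 279.9]
```

View pics/i.png

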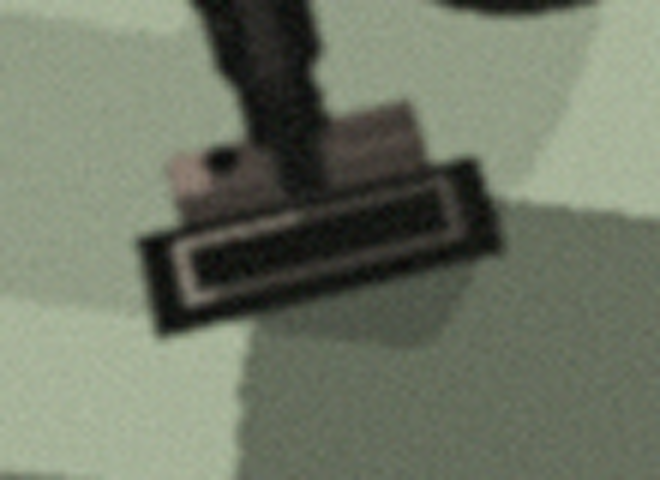

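move_arm(
  plan=[
    {"slide": [0,0,15],"rotation": [0,0,0]},
    {"slide": [0,0,25],"rotation": [0,0,0]},
    {"slide": [0,0,30],"rotation": [0,0,0]},
    {"slide": [0,0,31],"rotation": [0,0,0]},
    {"slide": [0,0,31],"rotation": [0,0,0]},
  ],
)

```text
time_s: 22.85
tcp_pos: [0.369, 0.2779, 0.0087]
ee_rot: [0.234, 0.972, -0.0, -0.0]
contact_force: [-3.7, -5.2, 28.7]
opening: 0.247
finger_force: 45.2
```

```bash
python3 - <<'E'
from h import *
nav(.3697,.2795,.0098,63); p=bot.snapshot("side"); est(p,"clip",.012)
nav(.50,.02,.12,45); nav(.480,-.108,.12,27)
E
```

```text
slide [ 0.1  1.8 -1.1] rot [-0.001 -0.    -0.001] t 22.85 tcp [0.369  0.2779 0.0087] j6 -0.52
clip 0.82 rect [366.9 279.4] [39. 87.] -27.4 mean [365.1 279.3]
slide [-234.1 -170.1 -111.2] rot [-0.001 -0.     0.313] t 22.95 tcp [0.3689 0.2779 0.0087] j6 -0.52
slide [-274.5 -293.1 -111.1] rot [-0.001 -0.     0.627] t 22.95 tcp [0.3689 0.2779 0.0087] j6 -0.52
```

move_arm(
  plan=[
    {"slide": [0,1,-1],"rotation": [0,0,0]},
    {"slide": [0,1,-1],"rotation": [0,0,0]},
    {"slide": [0,1,-1],"rotation": [0,0,0]},
  ],
)

```text
time_s: 23.32
tcp_pos: [0.3697, 0.2791, 0.0091]
ee_rot: [0.234, 0.972, -0.0, -0.0]
contact_force: [0.4, -0.0, -1.4]
opening: 0.247
finger_force: 41.7
```

move_arm(
  plan=[
    {"slide": [0,0,0],"rotation": [0,0,0]},
    {"slide": [0,0,0],"rotation": [0,0,0]},
    {"slide": [0,0,-30],"rotation": [0,0,0]},
    {"slide": [0,0,-80],"rotation": [0,0,0]},
    {"slide": [0,0,-115],"rotation": [0,0,0]},
    {"slide": [-48,-34,-115],"rotation": [0,0,0.1]},
    {"slide": [-96,-70,-115],"rotation": [0,0,0.2]},
    {"slide": [-143,-104,-115],"rotation": [0,0,0.3]},
    {"slide": [-190,-138,-115],"rotation": [0,0,0.4]},
    {"slide": [-234,-170,-115],"rotation": [0,0,0.5]},
  ],
  grip=0.5,
)

```text
time_s: 24.58
tcp_pos: [0.5014, 0.0192, 0.1244]
ee_rot: [0.469, 0.883, 0.0, 0.0]
contact_force: [0.8, 1.2, -0.5]
opening: 0.499
finger_force: 0.0
```

```bash
python3 - <<'E'
from h import *
p=bot.snapshot("side"); q=bot.snapshot("top")
for w in(p,q): est(w,"clip",.012);est(w,"clip_pad",.004); est(w,"remote",.008)
nav(.480,-.108,.12,27)
E
```

```text
clip 0.91 rect [368.4 280.8] [36. 84.] -26.6 mean [367.9 280.5]
clip_pad 0.71 rect [368.5 276.4] [ 50. 118.] -25.4 mean [366.6 269. ]
remote 0.93 rect [ 479.3 -106.8] [44. 64.] -60.7 mean [ 479.3 -106.4]
slide [-96.1 -90.1   4.3] rot [-0.    -0.     0.129] t 24.975 tcp [0.5001 0.0222 0.1243] j6 -0.62
```

move_arm(
  plan=[
    {"slide": [-48,-45,4],"rotation": [0,0,0.06]},
    {"slide": [-96,-90,4],"rotation": [0,0,0.11]},
    {"slide": [-96,-90,4],"rotation": [0,0,0.11]},
    {"slide": [-96,-90,50],"rotation": [0,0,0.11]},
    {"slide": [-96,-90,75],"rotation": [0,0,0.11]},
    {"slide": [-96,-90,75],"rotation": [0,0,0.11]},
    {"slide": [-96,-90,75],"rotation": [0,0,0.11]},
  ],
  grip=0.75,
)

```text
time_s: 25.85
tcp_pos: [0.4809, -0.1081, 0.0501]
ee_rot: [0.515, 0.857, 0.0, 0.0]
contact_force: [0.2, 0.2, -0.3]
opening: 0.751
finger_force: 0.0
```

```bash
python3 - <<'E'
from h import *
nav(.480,-.108,.0045,28); p=bot.snapshot("side"); est(p,"remote",.008)
save(dict(frame=cv2.resize(p["frame"][250:330,280:400],None,fx=6,fy=6,interpolation=cv2.INTER_CUBIC)),"j.png")
q=bot.snapshot("top");est(q,"clip",.012);est(q,"clip_pad",.004)
E
```

```text
slide [ 0.5 -0.7 45.6] rot [0.    0.    0.001] t 25.85 tcp [ 0.4809 -0.1081  0.0501] j6 -0.77
remote 0.85 rect [ 478.8 -106. ] [45. 69.] -59.2 mean [ 477.3 -110.2]
```

View pics/j.png

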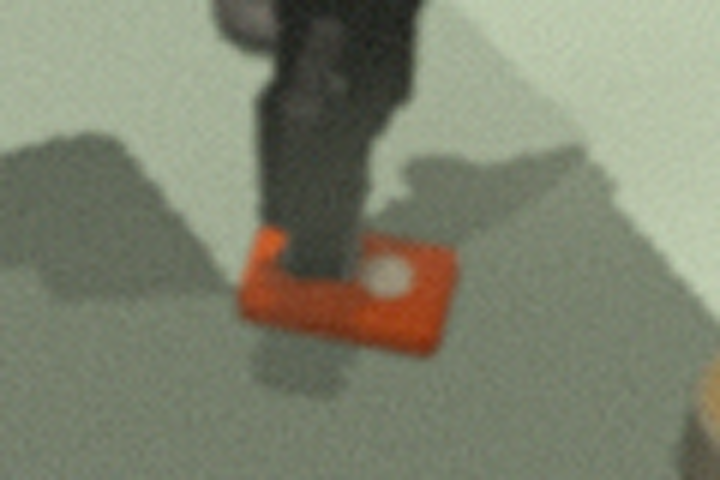

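move_arm(
  plan=[
    {"slide": [0,0,20],"rotation": [0,0,0]},
    {"slide": [0,0,35],"rotation": [0,0,0]},
    {"slide": [0,0,45],"rotation": [0,0,0]},
    {"slide": [0,0,45],"rotation": [0,0,0]},
  ],
)

```text
time_s: 26.6
tcp_pos: [0.4799, -0.1087, 0.0037]
ee_rot: [0.515, 0.857, -0.0, -0.001]
contact_force: [0.6, 0.4, -0.3]
opening: 0.748
finger_force: 0.0
```

move_arm(
  plan=[
    {"slide": [0,0,0],"rotation": [0,0,0]},
    {"slide": [0,0,0],"rotation": [0,0,0]},
    {"slide": [0,0,0],"rotation": [0,0,0]},
    {"slide": [0,0,0],"rotation": [0,0,0]},
    {"slide": [0,0,0],"rotation": [0,0,0]},
  ],
  grip=0.1,
  force=35,
)

```text
time_s: 27.22
tcp_pos: [0.4807, -0.1088, 0.0049]
ee_rot: [0.515, 0.857, 0.0, 0.0]
contact_force: [-1.1, -0.2, 7.0]
opening: 0.43
finger_force: 35.4
```

```bash
python3 - <<'E'
from h import *
q=bot.snapshot("side"); est(q,"remote",.008)
nav(.400,-.291,.11,63); nav(.400,-.291,.05,63)
E
```

```text
remote 0.86 rect [ 479.8 -107.9] [45. 66.] -61.5 mean [ 482.7 -117.5]
slide [-123.1 -156.6 -105.1] rot [ 0.     0.001 -0.612] t 27.325 tcp [ 0.4807 -0.1088  0.0049] j6 -0.77
slide [-123.1 -156.6  -45.1] rot [ 0.     0.001 -0.612] t 27.325 tcp [ 0.4807 -0.1088  0.0049] j6 -0.77
```

move_arm(
  plan=[
    {"slide": [0,0,-50],"rotation": [0,0,0]},
    {"slide": [0,0,-90],"rotation": [0,0,-0.1]},
    {"slide": [-30,-38,-90],"rotation": [0,0,-0.22]},
    {"slide": [-60,-77,-90],"rotation": [0,0,-0.35]},
    {"slide": [-90,-115,-90],"rotation": [0,0,-0.48]},
    {"slide": [-123,-156,-90],"rotation": [0,0,-0.612]},
    {"slide": [-123,-156,-50],"rotation": [0,0,-0.612]},
    {"slide": [-123,-156,-35],"rotation": [0,0,-0.612]},
    {"slide": [-123,-156,-35],"rotation": [0,0,-0.612]},
    {"slide": [-123,-156,-35],"rotation": [0,0,-0.612]},
  ],
)

```text
time_s: 28.58
tcp_pos: [0.4009, -0.2902, 0.0401]
ee_rot: [0.233, 0.973, -0.0, 0.0]
contact_force: [0.1, 0.6, -0.9]
opening: 0.432
finger_force: 35.9
```

```bash
python3 - <<'E'
from h import *
print(bot.get_state()["opening"]); nav(.400,-.291,.0088,63)
p=bot.snapshot("side"); est(p,"remote",.043); est(p,"remote_pad",.004)
q=bot.snapshot("top");est(q,"clip",.012);est(q,"clip_pad",.004)
save(dict(frame=cv2.resize(p["frame"][320:430,320:460],None,fx=5,fy=5,interpolation=cv2.INTER_CUBIC)),"k.png")
E
```

```text
0.4317026377447143
slide [ 0.5 -1.1 31.3] rot [-0.     0.001  0.001] t 28.575 tcp [ 0.4009 -0.2902  0.0401] j6 -1.79
remote 0.88 rect [ 388.6 -283.1] [39. 37.] 63.4 mean [ 387.3 -281.1]
remote_pad 0.74 rect [ 400.3 -291.7] [70. 97.] -27.9 mean [ 386.7 -296.8]
clip 0.61 rect [368.7 280.6] [24. 83.] -24.9 mean [364.6 282.4]
clip_pad 0.64 rect [372.  283.6] [ 48. 121.] -21.8 mean [365.8 291.4]
```

View pics/k.png

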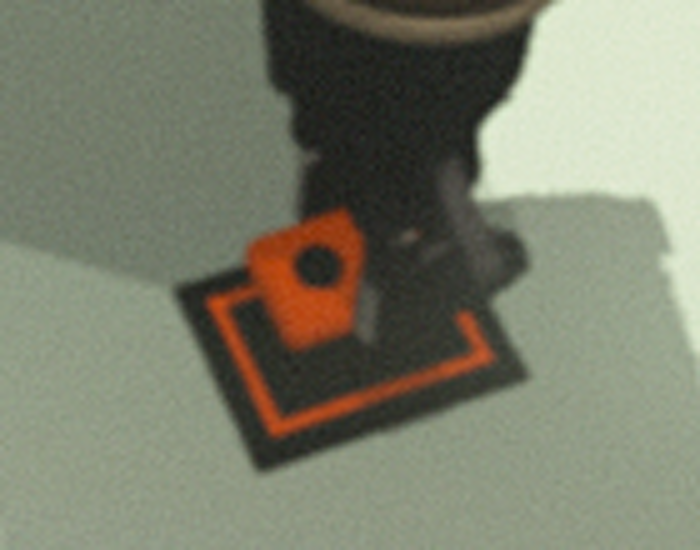

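move_arm(
  plan=[
    {"slide": [0,-1,15],"rotation": [0,0,0]},
    {"slide": [0,-1,25],"rotation": [0,0,0]},
    {"slide": [0,-1,30],"rotation": [0,0,0]},
    {"slide": [0,-1,30],"rotation": [0,0,0]},
    {"slide": [0,-1,30],"rotation": [0,0,0]},
  ],
)

```text
time_s: 29.5
tcp_pos: [0.3997, -0.2913, 0.009]
ee_rot: [0.233, 0.972, 0.0, -0.0]
contact_force: [-0.6, 0.1, -0.1]
opening: 0.43
finger_force: 36.9
```

move_arm(
  plan=[
    {"slide": [0,0,0],"rotation": [0,0,0]},
    {"slide": [0,0,0],"rotation": [0,0,0]},
    {"slide": [0,0,0],"rotation": [0,0,0]},
    {"slide": [0,0,-30],"rotation": [0,0,0]},
    {"slide": [0,0,-80],"rotation": [0,0,0]},
    {"slide": [0,0,-130],"rotation": [0,0,0]},
    {"slide": [0,-55,-150],"rotation": [0,0,0]},
    {"slide": [0,-110,-150],"rotation": [0,0,0]},
    {"slide": [0,-165,-150],"rotation": [0,0,0]},
    {"slide": [0,-210,-150],"rotation": [0,0,0]},
  ],
  grip=0.75,
)

```text
time_s: 30.75
tcp_pos: [0.3034, -0.4804, 0.1596]
ee_rot: [0.234, 0.972, -0.0, 0.0]
contact_force: [0.5, 0.4, 0.2]
opening: 0.745
finger_force: 0.0
```

```bash
python3 - <<'E'
from h import *
q=bot.snapshot("top");p=bot.snapshot("side")
for w in (p,q):
    for t,z in dict(bell=.014,eye_pad=.004,bead_loop=.01,dish=.006,clip=.012,clip_pad=.004,remote=.012,remote_pad=.004,bottle=.02,candle=.02).items(): est(w,t,z)
save(dict(frame=cv2.resize(q["frame"][150:345,125:525],(800,390),interpolation=cv2.INTER_CUBIC)),"l.png")
E
```

```text
bell 0.93 rect [648.6 169.8] [104.  53.] 43.6 mean [642.4 163.8]
eye_pad 0.72 rect [631.5 153. ] [73. 81.] -44.2 mean [626.3 149.2]
bead_loop 0.85 rect [534.1 368.2] [72. 68.] 89.7 mean [533. 368.]
dish 0.85 rect [533.6 368.9] [127. 122.] 51.1 mean [532.5 365.6]
clip 0.75 rect [367.3 280.1] [37. 84.] -25.4 mean [367.2 280. ]
clip_pad 0.81 rect [366.1 268.8] [ 51. 125.] -14.2 mean [369.5 266.3]
remote 0.56 rect [ 398.2 -291. ] [43. 66.] -27.1 mean [ 397.8 -290.8]
remote_pad 0.84 rect [ 400.8 -290.8] [72. 98.] -26.6 mean [ 399.  -293.7]
candle 0.91 rect [ 513.3 -244.5] [78. 50.] 28.4 mean [ 512.5 -244.4]
bell 0.89 rect [638.5 158. ] [58. 55.] 46.2 mean [638.7 157.3]
eye_pad 0.62 rect [637.5 157.9] [83. 81.] 89.3 mean [633.2 156. ]
bead_loop 0.56 rect [534.9 366.2] [59. 59.] 3.9 mean [530.9 362.4]
dish 0.83 rect [537.9 370.4] [119. 118.] 3.0 mean [536.2 370.4]
clip 0.91 rect [369.3 279.6] [26. 83.] -25.6 mean [368.3 279.8]
clip_pad 0.75 rect [371.2 279.7] [ 53. 123.] -26.9 mean [370.3 278.5]
remote 0.93 rect [ 399.3 -290.9] [40. 65.] -27.2 mean [ 398.9 -290.6]
remote_pad 0.73 rect [ 400.7 -290. ] [69. 97.] -27.4 mean [ 401.7 -288.2]
bottle 0.64 rect [517.4 229.2] [43. 38.] 89.5 mean [517.6 230. ]
candle 0.68 rect [ 511.4 -245.8] [50. 58.] -57.1 mean [ 511.5 -246.2]
```

View pics/l.png

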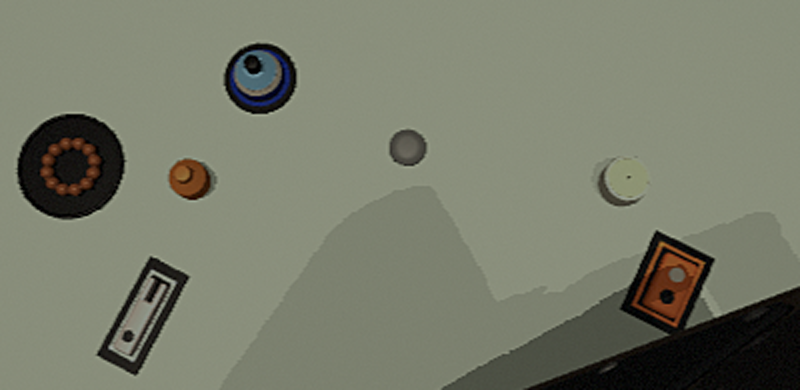

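All four things sit centred in their places, and the bottle, candle and gripper are clear.

```bash
python3 -c "
from workcell import bot
print(bot.finish_job())"
```

```text
the job is handed in; nothing more can be done
None
```

I put the bell, bead loop, clip and remote back in their places, in that order, and handed the job in at about 32 s. The last camera check showed all four within about 3 mm of centre, with the bottle and candle where they were and the gripper open and clear; the verdict was not reported back.

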